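Find the dried-out clay with the firmness gauge

ROBOT

A 6-joint arm with a two-finger parallel gripper is mounted at the origin on a cart in front of the work surface, level with it; the furniture and walls round the work are solid. World frame = base frame: x ahead of the robot, y to its left, z up, the work surface at z = 0. Lengths are in m, angles in rad, forces in N, time in s.
With the tool pointing down it reaches from about 0.425 to 0.95 m from the base axis. Payload 3.5 kg.
Tool frame: the origin (TCP) lies on the centre line of the jaws, within the pads' length; the fingertips stand 8 mm ahead of it and the grasp point (between the pads) lies 11 mm behind it; z points along the fingers, y is the line along which they close (so a half turn about z gives the same grasp; the last joint's range is limited). The gripper opens to 85 mm and grips with 20 to 120 N. Pads are 22 mm wide; open, the fingers measure 114 mm over their backs; the gripper's body (76 mm by 85 mm) begins 54 mm behind the grasp point. The pads swing forward as they close: fully open they stand 13 mm farther back than shut.
Start: joints at [-0.15, 0.286, 1.577, -0, 1.279, -0.15], TCP at [0.675, 0, 0.239] pointing down, gripper open.
Joint ranges: [-2.77, 2.77], [-0.9, 2.22], [0.21, 2.48], [-1.53, 4.67], [0.24, 2.81], [-2.84, 2.84]. Speed limits (rad/s): [2.79, 2.79, 3.14, 3.14, 3.14, 3.14].

INTERFACE

Orientations are given as a unit quaternion [x, y, z, w].
In Python, from plant import ctrl gives the robot as it stands. The module is installed in compiled form; this text tells all that it offers.
- The arm moves only by the tool send_rows, never from a script. Its argument "steps" is a list of rows, each a list of 5 numbers: the shift along the tool's x, y, z in m, then the turn about the tool's z in degrees, then the opening, from -1 (shut) to 1 (fully open). A call has 1 to 12 rows; each row is the pose to reach, as a shift and turn from the pose commanded when the call began, along the tool's axes at that moment; what a row does not reach only later rows make up. A row lasts 1/10 s, in which the tool goes at most 50 mm and 8.59 degrees, less where a joint would pass 70% of its speed; a pose out of reach is approached as far as the arm can. A call with a gripper value outside its range is refused whole. The fingers move at their own pace and stop on an object; "squeeze" is the grip in N (left out, the last holds). Time passes only in rows, so rows that repeat a pose let the fingers close. It gives the time, the measured TCP pose, the force, the opening and the grip force at its end, in the units of the state.
- ctrl.get_state(): the state, without advancing time (a new reading comes with each control period).
- ctrl.read_camera(name): name is "scene" or "side" or "wrist"; returns the picture (420x560x3 uint8, red, green, blue); there is no depth.
- ctrl.calibration(name): a dict with "intrinsics" (3x3 intrinsics, pixels), "extrinsics" (4x4, takes a point from world to camera coordinates); the wrist camera has in their place "tool_from_camera" (4x4, takes a point from camera to tool coordinates, whose origin is the TCP and whose axes are the flange's). Camera axes: x right, y up, looking along -z (the intrinsics and any distortion apply to the point x, -y, -z); pixel columns grow to the right and rows downward; lengths in m; the calibration is good to about 2 mm. A picture is of the moment at which its call begins: read the wrist's pose just before it. calibration takes no time and is no camera call.
- ctrl.sign_off(): hands the job in; it is judged then, once.
The state is a dict: "time": time; "qpos": joint angles; "dq": joint speeds; "joint_efforts": joint torques, N m; "eef_pos": TCP position; "tcp_rot": TCP orientation; "contact_force": force on the tool from outside, world axes, zero at the start; "wrist_torque": the same for the moment, N m; "opening": opening from 0.0 (shut) to 1.0 (fully open); "finger_force": force on a finger pad.
Only numpy, scipy, OpenCV 4.12 (cv2) and the standard library are available. Lean on these libraries where they do the work, as an engineer would, in place of code of your own. Each camera call takes 0.05 s, during which the arm holds its last target. There are 200 camera calls.

TASK

One of the two square wooden cups holds modelling clay that has dried out: find it with the blue firmness gauge by pressing its pin squarely into the middle of the clay until the gauge's foot sits flush on the cup, holding it there firmly for a second, with about 12 N (never more than 20), and reading how far the pin is pushed back; test a cup itself rather than judge it by elimination. Fresh clay lets the pin sink in, dried-out clay pushes it far back into the gauge. Put the gauge back upright in its stand, then set the dried-out cup flat in the middle of the piece of card; leave the fresh one where it stands, and the other things alone.

Things in the scene. Friction and masses are not known exactly. Their poses are not given: they have to be found in the camera images.
- gauge_grip (a point): Hand-held gauge, 82 mm tall, 0.15 kg, upright in its stand: round steel foot 34 mm across, 8 mm thick; barrel 24 mm across; blue handle 30 x 30 x 50 mm; white dial with a red hand on top. This point is the centre of the handle, 53 mm above the flat underside of the foot; z up along the gauge, x, y square to the handle. The sprung brass pin, 10 mm thick, flat end, stands 6 mm out below the foot's middle.
- gauge_pin (a joint): How far the pin is pushed back into the gauge, m: 0 free, 0.006 level with the foot; spring 1.2 N per mm. The dial's red hand turns clockwise with it, from rest (along the gauge's +y) to 270 degrees at 0.006. With the foot flush on the cup, fresh clay pushes the pin back by only about 0.0013 (2 N; it sinks 4 mm), dried-out clay by about 0.0046 (6 N; it sinks 1 mm).
- block_a_mid (a point): Square wooden clay cup, 46 x 46 x 30 mm, 0.1 to 0.25 kg, loose on a fixed cork coaster, 66 mm square, whose height varies from 5 to 12 mm; a round pad of terracotta clay, 18 mm across, fills the middle of its top level with the wood. This point is the cup's centre, 15 mm below its top; z up, x, y square to its sides. Either of the two like cups may be the dried-out one.
- block_b_mid (a point): Square wooden clay cup, 46 x 46 x 30 mm, 0.1 to 0.25 kg, loose on a fixed cork coaster, 66 mm square, whose height varies from 5 to 12 mm; a round pad of terracotta clay, 18 mm across, fills the middle of its top level with the wood. This point is the cup's centre, 15 mm below its top; z up, x, y square to its sides. Either of the two like cups may be the dried-out one.
- block_a_clay (a joint): How deep the clay of this cup (block_a) has been pushed in, m: 0 untouched (level with the wood), 0.008 at most. The clay yields at a steady force and the dent stays.
- block_b_clay (a joint): How deep the clay of this cup (block_b) has been pushed in, m: 0 untouched (level with the wood), 0.008 at most. The clay yields at a steady force and the dent stays.
- stand_ledge_mid (a point): The gauge's stand, a dark round wooden cup fixed to the table, 55 mm across, 28 mm high, open at the top, bore 42 mm. This point is the middle of the ledge inside on which the gauge's foot rests, 12 mm above the table and 16 mm below the rim; the ledge has an open middle, 23 mm across, for the pin. z up.
- card_mid (a point): Torn piece of brown corrugated card, fixed to the table, 70 mm (its x) by 98 mm (its y), 3 mm thick, folded up 30 mm high along its -y end. This point is the middle of its flat part, on the top face; the fold begins 47 mm from it towards -y, the far edge is 39 mm from it towards +y, the long edges 35 mm either side. z up.
- ink_bottle: Dark blue ink bottle with a black cap, 58 x 60 x 69 mm, loose, bystander; origin at the centre of its underside.
- eraser_box: Eraser in a red sleeve, 31 x 66 x 20 mm, loose, bystander; origin at the centre of its underside.
- mint_tin: Small oblong tin, 36 x 64 x 17 mm, loose, bystander; origin at the centre of its underside.
Not all that is in view belongs to the job. What is shaped like the part that bears block_b_mid but turquoise is not meant.

How it is judged:
On the way:
1. the gauge has been held flush and square on the dried-out cup, its pin on the clay and pushed far back, under a firm load of over 8 N, for 0.6 s (((horizontal distance between gauge_grip and block_a_mid below 0.008 m and z of gauge_grip in the frame of block_a_mid between 0.064 and 0.0692 m and angle between the z axis of gauge_grip and the z axis of block_a_mid, either way round below 0.08 rad and value of joint gauge_pin above 0.0035 m and contact force between gauge and block_a above 8 N) or (horizontal distance between gauge_grip and block_b_mid below 0.008 m and z of gauge_grip in the frame of block_b_mid between 0.064 and 0.0692 m and angle between the z axis of gauge_grip and the z axis of block_b_mid, either way round below 0.08 rad and value of joint gauge_pin above 0.0035 m and contact force between gauge and block_b above 8 N))), for 0.6 s.
At the end, for the whole second after the job is handed in: The dried-out cup (tested, dented by under 2.5 mm) stands flat and still on the card, within 20 mm of the middle of its flat part; the gauge stands upright in its stand, foot on the ledge (within 3 mm); the fresh cup stands upright within 15 mm of where it stood (((horizontal distance between block_a_mid and card_mid below 0.02 m and z of block_a_mid in the frame of card_mid between 0.012 and 0.018 m and angle between each of block_a_mid, block_b_mid's own z axis and vertical below 0.08 rad and linear speed of block_a below 0.02 m/s and value of joint block_a_clay between 0.0003 and 0.0025 m and distance of block_b_mid from where it was at the start of the episode below 0.015 m) or (horizontal distance between block_b_mid and card_mid below 0.02 m and z of block_b_mid in the frame of card_mid between 0.012 and 0.018 m and angle between each of block_b_mid, block_a_mid's own z axis and vertical below 0.08 rad and linear speed of block_b below 0.02 m/s and value of joint block_b_clay between 0.0003 and 0.0025 m and distance of block_a_mid from where it was at the start of the episode below 0.015 m)) and horizontal distance between gauge_grip and stand_ledge_mid below 0.008 m and z of gauge_grip in the frame of stand_ledge_mid below 0.056 m and angle between gauge_grip's own z axis and vertical below 0.1 rad); the robot touches nothing.
It fails at once if the gauge is pressed on a cup with more than 20 N (contact force between gauge and block_a above 20 N or contact force between gauge and block_b above 20 N).
It fails at once if the ink bottle, the eraser or the small tin is moved by more than 20 mm (distance of any of ink_bottle, eraser_box, mint_tin from where it was at the start of the episode above 0.02 m).
It also fails if it takes over 72 s, if anything falls off the work surface, if the arm or the gripper's body presses on something with over 40 N, if the wrist force passes 120 N, or if a joint passes its speed limit or range.

## Working session

There is one attempt and no reset: what is moved stays moved. The work goes in short steps, Python scripts to look and compute and a tool call to move; the robot and the scene stay as the last step left them, time stands still between calls to the robot, and variables do not carry over. Pictures are saved under pics/ and viewed, at most 10 in all, crops included, and the job is handed in when it is done.

Besides the shell and the picture viewer there is one more tool, called after "Call:" as name(argument=value, ...), one argument or row to a line, values as JSON. send_rows: Moves the arm, as the interface text tells. Its arguments: {"type":"object","properties":{"steps":{"type":"array","items":{"type":"array","items":{"type":"number"}}},"squeeze":{"type":"number"}},"required":["steps"]}

```bash
mkdir -p pics; cat > h.py <<'E'
import numpy as np, cv2
from plant import ctrl
from scipy.spatial.transform import Rotation as R
def cam(name):
    s=ctrl.get_state(); im=ctrl.read_camera(name); c=ctrl.calibration(name)
    K=np.array(c["intrinsics"])
    if name=="wrist":
        T=np.eye(4);T[:3,:3]=R.from_quat(s["tcp_rot"]).as_matrix();T[:3,3]=s["eef_pos"]
        E=np.linalg.inv(T@np.array(c["tool_from_camera"]))
    else: E=np.array(c["extrinsics"])
    return im,K,E,c
def ray(K,E,uv,dist=None):
    p=cv2.undistortPoints(np.array([[uv]],float),K,dist)[0,0]
    W=np.linalg.inv(E); return W[:3,3],W[:3,:3]@np.array([p[0],-p[1],-1])
def onz(K,E,uv,z,dist=None):
    o,d=ray(K,E,uv,dist); return (o+d*(z-o[2])/d[2]).round(4)
def save(n,im): cv2.imwrite("pics/"+n+".png",im[:,:,::-1])
E
python3 - <<'E'
from h import *
for n in ["scene","side","wrist"]:
    im,K,E,c=cam(n); save(n+"0",im); np.savez("pics/"+n+"0.npz",im=im,K=K,E=E)
    print(n,c.keys(),K.round(1).tolist(),np.linalg.inv(E).round(3).tolist())
s=ctrl.get_state();print(s)
a=[cv2.imread(f"pics/{n}0.png") for n in ["scene","side"]]
E
```

```text
scene dict_keys(['intrinsics', 'extrinsics']) [[520.3, 0.0, 288.4], [0.0, 520.3, 210.5], [0.0, 0.0, 1.0]] [[0.858, 0.273, -0.436, -0.087], [-0.514, 0.49, -0.705, -0.925], [0.021, 0.828, 0.56, 0.905], [0.0, 0.0, 0.0, 1.0]]
side dict_keys(['intrinsics', 'extrinsics']) [[403.3, 0.0, 274.1], [0.0, 403.3, 205.7], [0.0, 0.0, 1.0]] [[-0.943, 0.216, -0.253, 0.267], [-0.333, -0.639, 0.694, 0.843], [-0.012, 0.739, 0.674, 0.809], [0.0, 0.0, 0.0, 1.0]]
wrist dict_keys(['intrinsics', 'tool_from_camera']) [[347.5, 0.0, 276.6], [0.0, 347.5, 212.8], [0.0, 0.0, 1.0]] [[1.0, -0.001, 0.002, 0.674], [0.0, 0.948, 0.317, 0.082], [-0.002, -0.317, 0.948, 0.371], [0.0, 0.0, 0.0, 1.0]]
{'time': 0.15, 'qpos': array([-1.50014022e-01,  2.87031960e-01,  1.57780927e+00, -2.60585582e-05,
        1.27862715e+00, -1.49979928e-01]), 'dq': array([ 0.0019031 , -0.00218364, -0.00382498, -0.00029158, -0.0012729 ,
       -0.00240004]), 'joint_efforts': array([ 7.91554030e-04, -4.06602967e+01, -2.93140125e+01, -8.94972595e-05,
        3.96185191e-03, -2.97825103e-06]), 'eef_pos': array([6.74509867e-01, 8.81216686e-05, 2.38235420e-01]), 'tcp_rot': array([ 7.07115862e-01,  7.07097078e-01, -5.66662004e-04, -7.47421607e-04]), 'contact_force': array([-0.57457581,  0.37571159, -0.67049035]), 'wrist_torque': array([ 0.04422696, -0.0031229 , -0.00207261]), 'finger_force': 0.0, 'opening': 1.0011863419541402}
```

View pics/scene0.png

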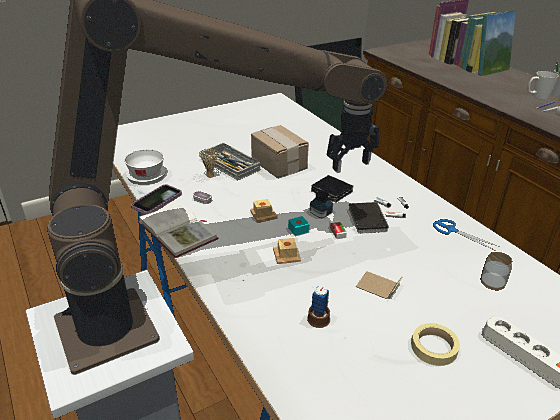

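View pics/side0.png

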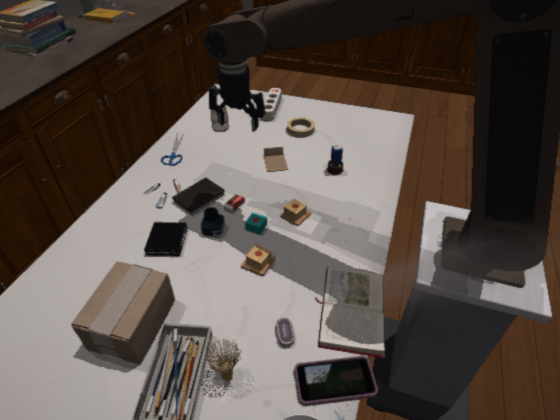

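```bash
python3 - <<'E'
from h import *
d={n:np.load(f"pics/{n}0.npz") for n in ["scene","side"]}
win={"scene":dict(gauge=(300,275,340,330),A=(250,195,280,222),B=(272,233,302,265),stand=(300,300,340,330),card=(350,265,410,305)),
"side":dict(gauge=(322,140,352,180),A=(240,240,278,276),B=(278,195,314,226),stand=(322,155,352,180),card=(258,140,292,176))}
rng={"gauge":((95,110,60),(130,255,255)),"A":((5,90,150),(28,255,255)),"B":((5,90,150),(28,255,255)),"card":((5,50,60),(25,255,255))}
def tri(p,q):
    a,u=ray(d["scene"]["K"],d["scene"]["E"],p);b,v=ray(d["side"]["K"],d["side"]["E"],q)
    s,t=np.linalg.lstsq(np.c_[u,-v],b-a,rcond=None)[0]
    return ((a+s*u+b+t*v)/2).round(4),np.linalg.norm(a+s*u-b-t*v).round(4)
C={}
for n in d:
    im=d[n]["im"]; hsv=cv2.cvtColor(im,cv2.COLOR_RGB2HSV)
    for k,(lo,hi) in rng.items():
        x0,y0,x1,y1=win[n][k]
        m=cv2.inRange(hsv[y0:y1,x0:x1],lo,hi); M=cv2.moments(m,True)
        C[n,k]=(x0+M["m10"]/M["m00"],y0+M["m01"]/M["m00"])
        r=cv2.minAreaRect(cv2.findNonZero(m))
        print(n,k,np.round(C[n,k],1),M["m00"],np.round(r[0]+np.array([x0,y0]),1),np.round(r[1],1))
for k in rng: print(k,tri(C["scene",k],C["side",k]),[onz(d[n]["K"],d[n]["E"],C[n,k],{"gauge":.065,"card":.003}.get(k,.03)) for n in d])
g=lambda n,x0,y0,x1,y1,f:cv2.resize(d[n]["im"][y0:y1,x0:x1],None,fx=f,fy=f,interpolation=cv2.INTER_CUBIC)
save("crop0",np.vstack([g("scene",240,180,410,330,4)[:, :],]))
w=np.load("pics/wrist0.npz")["im"];save("w0",w)
E
```

```text
scene gauge [319.  301.8] 190.0 [319.7 300.6] [14.7 22.5]
scene A [261.1 204.1] 114.0 [260.9 207.6] [18.6 19.7]
scene B [285.9 249.2] 292.0 [286.4 249.3] [22.7 24.7]
scene card [377.1 284.5] 649.0 [378.5 281.6] [39.2 25.3]
side gauge [335.8 149.6] 5.0 [337.  149.5] [1. 8.]
side A [256.7 255.2] 160.0 [256.  258.4] [21.5 21.2]
side B [295.4 208.1] 75.0 [297.7 209.4] [21.1 15.4]
side card [274.6 159.5] 440.0 [274.7 159.1] [23.9 20.6]
gauge (array([ 0.4397, -0.2265,  0.0696]), np.float64(0.0127)) [array([ 0.4352, -0.224 ,  0.065 ]), array([ 0.4471, -0.2381,  0.065 ])]
A (array([0.5352, 0.2369, 0.0366]), np.float64(0.0034)) [array([0.5379, 0.245 , 0.03  ]), array([0.5393, 0.2309, 0.03  ])]
B (array([0.4984, 0.0258, 0.0229]), np.float64(0.0044)) [array([0.4911, 0.0175, 0.03  ]), array([0.4985, 0.0319, 0.03  ])]
card (array([ 0.6392, -0.1965,  0.0078]), np.float64(0.0067)) [array([ 0.6388, -0.1937,  0.003 ]), array([ 0.645 , -0.2056,  0.003 ])]
```

View pics/crop0.png

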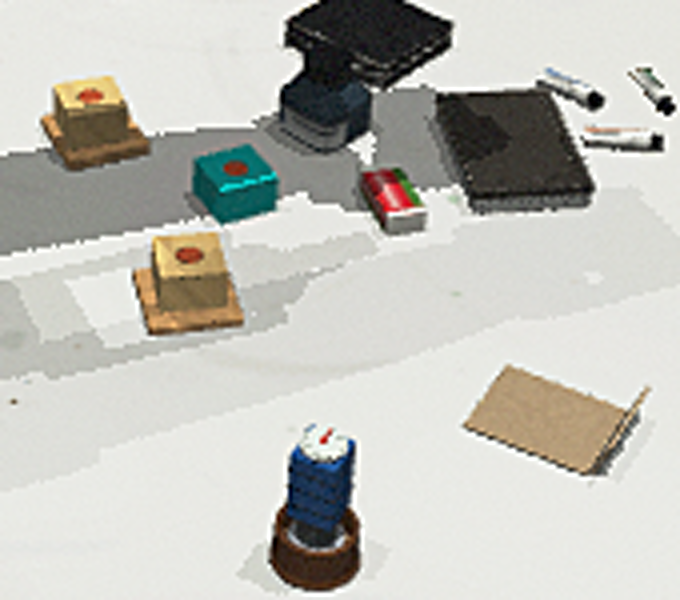

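View pics/wrist0.png

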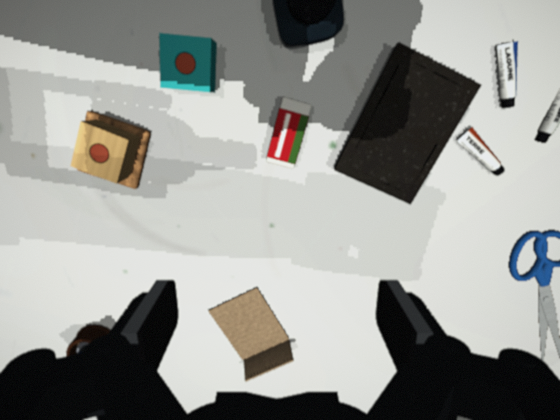

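Call:
send_rows(
  steps=[
    [-0.225, -0.237, 0, 0, 1],
    [-0.225, -0.237, 0, 0, 1],
    [-0.225, -0.237, 0, 0, 1],
    [-0.225, -0.237, 0, 0, 1],
    [-0.225, -0.237, 0, 0, 1],
    [-0.225, -0.237, 0, 0, 1],
    [-0.225, -0.237, 0, 0, 1],
    [-0.225, -0.237, 0, 0, 1],
    [-0.225, -0.237, 0, 0, 1],
    [-0.225, -0.237, 0, 0, 1],
  ],
)

```text
time: 1.15
eef_pos: [0.4384, -0.2245, 0.2392]
tcp_rot: [0.707, 0.707, 0.0, -0.0]
contact_force: [0.1, -0.8, 0.6]
opening: 0.999
finger_force: 0.0
```

```bash
python3 - <<'E'
from h import *
im,K,E,c=cam("wrist"); save("w1",im); np.savez("pics/w1.npz",im=im,K=K,E=E)
print(ctrl.get_state()["time"],ctrl.get_state()["eef_pos"])
E
```

```text
1.2 [ 0.43859424 -0.22429223  0.2392095 ]
```

View pics/w1.png

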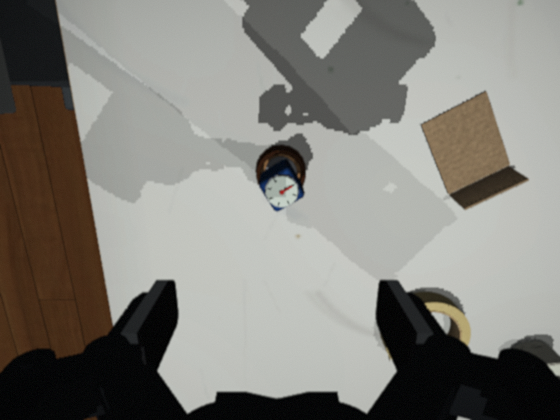

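```bash
python3 - <<'E'
from h import *
d=np.load("pics/w1.npz");im,K,E=d["im"],d["K"],d["E"]
hsv=cv2.cvtColor(im,cv2.COLOR_RGB2HSV)
def big(m,x0,y0,x1,y1):
    z=np.zeros_like(m);z[y0:y1,x0:x1]=m[y0:y1,x0:x1]
    return max(cv2.findContours(z,0,cv2.CHAIN_APPROX_NONE)[0],key=cv2.contourArea)
w=(250,135,315,220)
blue=big(cv2.inRange(hsv,(95,110,30),(130,255,255)),*w)
hull=cv2.convexHull(blue); r=cv2.minAreaRect(blue); print("blue",r)
red=cv2.inRange(hsv,(0,110,110),(6,255,255))|cv2.inRange(hsv,(172,110,110),(180,255,255))
rp=np.argwhere(red[170:210,260:305]>0)[:,::-1]+[260,170]; print(len(rp),rp.mean(0)); l=cv2.fitLine(rp.astype(np.float32),2,0,.01,.01).ravel();print(l)
wh=cv2.inRange(hsv,(0,0,130),(180,80,255)); z=np.zeros_like(wh); cv2.drawContours(z,[hull],-1,255,-1); z=cv2.erode(z,None); wp=np.argwhere((wh&z)>0)[:,::-1]
e=cv2.minEnclosingCircle(wp.astype(np.float32)); print("dial",e, onz(K,E,e[0],.094))
a,b=onz(K,E,e[0],.094),onz(K,E,rp.mean(0),.094); print("hand dir deg",np.degrees(np.arctan2(*(b-a)[[1,0]])))
pts=np.array([onz(K,E,p[0],.090)[:2] for p in hull],np.float32); print("hull world",cv2.minAreaRect(pts))
br=big(cv2.inRange(hsv,(3,80,20),(20,255,160)),*w); h=cv2.convexHull(br);pts=np.array([onz(K,E,p[0],.028)[:2] for p in h],np.float32);print("stand",cv2.minEnclosingCircle(pts))
cd=big(cv2.inRange(hsv,(5,40,90),(25,255,255)),410,80,540,220)
print("card",onz(K,E,cv2.minAreaRect(cd)[0],.003),[onz(K,E,p,.003)[:2].tolist() for p in cv2.boxPoints(cv2.minAreaRect(cd))], cv2.approxPolyDP(cd,4,True)[:,0].tolist())
save("g1",np.hstack([cv2.resize(im[130:230,240:330],None,fx=6,fy=6,interpolation=cv2.INTER_CUBIC)]))
E
```

```text
blue ((287.83843994140625, 172.20770263671875), (20.579378128051758, 9.263492584228516), 19.440034866333008)
26 [284.34615385 189.88461538]
[  0.8465254  -0.5323484 284.34616   189.88461  ]
dial ((0.0, 0.0), 0.0) [ 0.2433 -0.0787  0.094 ]
hand dir deg -34.37010419142253
hull world ((0.44682061672210693, -0.20197993516921997), (0.007689516991376877, 0.017168523743748665), 70.2440185546875)
stand ((0.4416666030883789, -0.21350237727165222), 0.025007519870996475)
card [ 0.6372 -0.1883  0.003 ] [[0.5824, -0.1636], [0.6472, -0.1372], [0.6945, -0.214], [0.6263, -0.2443]] [[486, 92], [422, 124], [448, 193], [509, 163]]
```

View pics/g1.png

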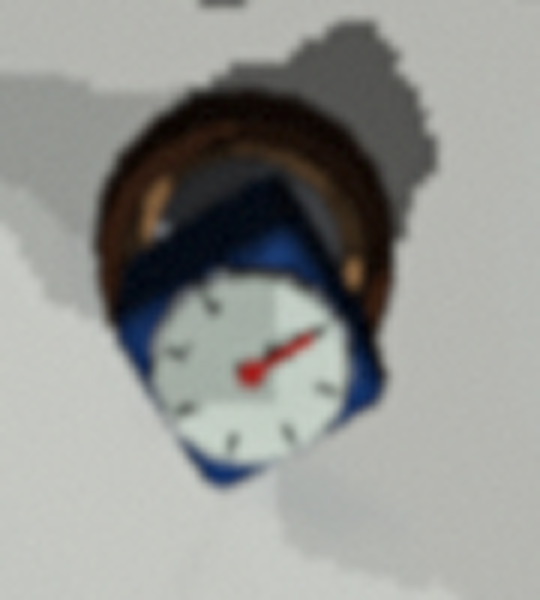

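```bash
python3 - <<'E'
from h import *
d=np.load("pics/w1.npz");K,E=d["K"],d["E"]
f=lambda p,z:onz(K,E,(240+p[0]/6-.4,130+p[1]/6-.4),z)
c=f((251.5,369.5),.094);t=f((325,328),.094);print("dial",c,"hand",np.degrees(np.arctan2(*(t-c)[[1,0]])))
q=[f(p,.092) for p in [(120,305),(222,488),(382,400)]]
print("corners mid",(q[0]+q[2])/2,[np.linalg.norm(q[i]-q[i+1]) for i in (0,1)],np.degrees(np.arctan2(*(q[2]-q[1])[[1,0]])))
# stand rim: left 98, right 392, top 92 
print("stand",[f(p,.028) for p in [(98,240),(392,240),(245,90)]])
P=[onz(K,E,p,.003)[:2] for p in [(422,124),(486,92),(509,163),(448,193)]]
print(P,[np.linalg.norm(P[i]-P[i-1]) for i in range(4)])
far=(P[0]+P[1])/2;near=(P[2]+P[3])/2;u=(far-near)/np.linalg.norm(far-near)
print("card +y",u,np.degrees(np.arctan2(u[1],u[0])),"mid",far-.039*u,near+.047*u)
E
```

```text
dial [ 0.4415 -0.217   0.094 ] hand 30.291696100317214
corners mid [ 0.4416  -0.21515  0.092  ] [np.float64(0.03001766146787587), np.float64(0.02581259382549533)] 30.24045953440831
stand [array([ 0.4167, -0.2123,  0.028 ]), array([ 0.4659, -0.2122,  0.028 ]), array([ 0.4412, -0.1874,  0.028 ])]
[array([ 0.5877, -0.1695]), array([ 0.6478, -0.1382]), array([ 0.6862, -0.2099]), array([ 0.6261, -0.2432])] [np.float64(0.0831038506929733), np.float64(0.06776208379322471), np.float64(0.08133541663998532), np.float64(0.06870880584029972)]
card +y [-0.46704927  0.88423129] 117.84292791144188 mid [ 0.63596492 -0.18833502] [ 0.63419868 -0.18499113]
```

Call:
send_rows(
  steps=[
    [0.008, 0.004, 0.02, -8, 1],
    [0.008, 0.004, 0.05, -16, 1],
    [0.008, 0.004, 0.08, -24, 1],
    [0.008, 0.004, 0.1, -30, 1],
    [0.008, 0.004, 0.12, -30, 1],
    [0.008, 0.004, 0.14, -30, 1],
    [0.008, 0.004, 0.16, -30, 1],
    [0.008, 0.004, 0.175, -30, 1],
    [0.008, 0.004, 0.182, -30, 1],
    [0.008, 0.004, 0.182, -30, 1],
    [0.008, 0.004, 0.182, -30, 1],
  ],
)

```text
time: 2.3
eef_pos: [0.4427, -0.2169, 0.0579]
tcp_rot: [0.5, 0.866, -0.0, 0.0]
contact_force: [0.1, 0.3, 0.7]
opening: 0.999
finger_force: 0.0
```

```bash
python3 - <<'E'
from h import *
im,K,E,c=cam("wrist"); save("w2",im); np.savez("pics/w2.npz",im=im,K=K,E=E)
print(ctrl.get_state()["eef_pos"],R.from_quat(ctrl.get_state()["tcp_rot"]).as_matrix().round(3).tolist())
E
```

```text
[ 0.44286024 -0.21720799  0.05824023] [[-0.501, 0.866, 0.001], [0.866, 0.501, -0.001], [-0.002, 0.001, -1.0]]
```

View pics/w2.png

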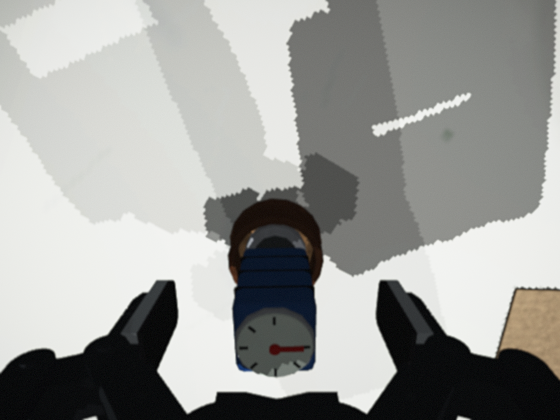

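Call:
send_rows(
  squeeze=60,
  steps=[
    [0, 0, 0, 0, -1],
    [0, 0, 0, 0, -1],
    [0, 0, 0, 0, -1],
    [0, 0, 0, 0, -1],
    [0, 0, 0, 0, -1],
    [0, 0, 0, 0, -1],
    [0, 0, 0, 0, -1],
    [0, 0, 0, 0, -1],
  ],
)

```text
time: 3.15
eef_pos: [0.4422, -0.2171, 0.0577]
tcp_rot: [0.5, 0.866, -0.0, 0.0]
contact_force: [-0.6, -0.0, 3.0]
opening: 0.345
finger_force: 60.6
```

Call:
send_rows(
  steps=[
    [0, 0, -0.02, 0, -1],
    [0, 0, -0.05, 0, -1],
    [0, 0, -0.09, 0, -1],
    [0, 0, -0.12, 0, -1],
    [0.025, 0.035, -0.122, 0, -1],
    [0.05, 0.07, -0.122, 0, -1],
    [0.075, 0.1, -0.122, 0, -1],
    [0.1, 0.135, -0.122, 0, -1],
    [0.12, 0.165, -0.122, 0, -1],
    [0.12, 0.165, -0.122, 0, -1],
    [0.12, 0.165, -0.122, 0, -1],
    [0.12, 0.165, -0.122, 0, -1],
  ],
)

```text
time: 4.35
eef_pos: [0.5242, -0.031, 0.1785]
tcp_rot: [0.5, 0.866, -0.0, -0.001]
contact_force: [0.1, -0.0, -1.2]
opening: 0.345
finger_force: 60.3
```

```bash
cat > clay.py <<'E'
from h import *
def clay(tag,ztop):
    im,K,E,c=cam("wrist"); save(tag,im); np.savez(f"pics/{tag}.npz",im=im,K=K,E=E)
    hsv=cv2.cvtColor(im,cv2.COLOR_RGB2HSV)
    wood=cv2.inRange(hsv,(10,60,60),(28,255,255)); 
    m=(cv2.inRange(hsv,(0,120,50),(9,255,255))|cv2.inRange(hsv,(172,120,50),(180,255,255)))
    for c in cv2.findContours(m,0,2)[0]:
        if cv2.contourArea(c)>60:
            e=cv2.fitEllipse(c); print("clay",np.round(e[0],1),np.round(e[1],1),onz(K,E,e[0],ztop))
    for c in cv2.findContours(wood,0,2)[0]:
        if cv2.contourArea(c)>400: print("wood",cv2.contourArea(c),np.round(cv2.minAreaRect(c)[0],1),cv2.approxPolyDP(c,4,True)[:,0].tolist())
    s=ctrl.get_state();print(s["time"],s["eef_pos"].round(4),s["contact_force"].round(1))
    return im
E
python3 -c "
from clay import *
clay('w3',.038)"
```

```text
clay [285.2 349.3] [ 8.5 41.3] [ 0.6039 -0.1546  0.038 ]
clay [469.1 206. ] [33.  77.5] [0.6625 0.045  0.038 ]
clay [292.4 120.9] [21.7 22.7] [0.5014 0.0305 0.038 ]
clay [443.9  85.3] [20.8 24.3] [0.5854 0.1084 0.038 ]
wood 1199.5 [293.6 378.6] [[323, 361], [311, 371], [264, 376], [264, 392], [280, 396], [323, 391]]
wood 949.5 [106.  315.2] [[82, 309], [84, 324], [100, 337], [105, 336], [93, 332], [83, 319], [92, 301], [103, 322], [128, 324], [127, 329], [132, 324], [130, 311], [112, 297], [94, 297]]
wood 5863.0 [287.4 118.2] [[292, 64], [235, 116], [282, 171], [339, 124]]
4.4 [ 0.5243 -0.0313  0.1787] [ 0.3 -0.2 -1.6]
```

View pics/w3.png

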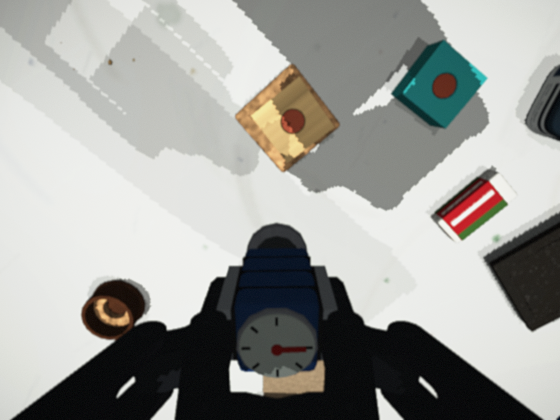

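```bash
python3 - <<'E'
from h import *
d=np.load("pics/w3.npz");K,E=d["K"],d["E"]
g=onz(K,E,(277,343),.1787+.0363);tcp=np.array([.5243,-.0313])
M=np.array([[-.5,.866],[.866,.5]])
print("gauge",g,"rel TCP in tool xy",M@(g[:2]-tcp))
for z in (.035,.042):
    c=onz(K,E,(292.4,120.9),z); print(z,c,"shift tool",M@(c[:2]-g[:2]),"no dial corr",M@(c[:2]-tcp))
s=np.load("pics/scene0.npz"); hsv=cv2.cvtColor(s["im"],cv2.COLOR_RGB2HSV)
for nm,(x0,y0,x1,y1) in dict(A=(252,196,275,214),B=(278,236,300,252)).items():
    m=(cv2.inRange(hsv,(0,120,50),(9,255,255))|cv2.inRange(hsv,(172,120,50),(180,255,255)))[y0:y1,x0:x1]
    p=np.argwhere(m>0).mean(0)[::-1]+[x0,y0]; print(nm,(m>0).sum(),p.round(1),[onz(s["K"],s["E"],p,z) for z in (.035,.038,.042)])
E
```

```text
gauge [ 0.5218 -0.0281  0.215 ] rel TCP in tool xy [ 0.0040212 -0.000565 ]
0.035 [0.5017 0.0304 0.035 ] shift tool [0.060711  0.0118434] no dial corr [0.0647322 0.0112784]
0.042 [0.5012 0.0306 0.042 ] shift tool [0.0611342 0.0115104] no dial corr [0.0651554 0.0109454]
A 11 [261.9 203.6] [array([0.5379, 0.2394, 0.035 ]), array([0.5357, 0.2353, 0.038 ]), array([0.5328, 0.23  , 0.042 ])]
B 18 [286.7 243.2] [array([0.5031, 0.034 , 0.035 ]), array([0.5011, 0.0307, 0.038 ]), array([0.4984, 0.0263, 0.042 ])]
```

Call:
send_rows(
  steps=[
    [0.03, 0.006, 0, 0, -1],
    [0.0625, 0.0115, 0.0, 0, -1],
    [0.0625, 0.0115, 0.03, 0, -1],
    [0.0625, 0.0115, 0.06, 0, -1],
    [0.0625, 0.0115, 0.078, 0, -1],
    [0.0625, 0.0115, 0.08, 0, -1],
    [0.0625, 0.0115, 0.08, 0, -1],
    [0.0625, 0.0115, 0.08, 0, -1],
    [0.0625, 0.0115, 0.08, 0, -1],
  ],
)

```text
time: 5.3
eef_pos: [0.5048, 0.0289, 0.1009]
tcp_rot: [0.5, 0.866, 0.001, 0.001]
contact_force: [0.5, 0.0, -1.7]
opening: 0.347
finger_force: 60.4
```

```bash
python3 -c "
from clay import *
im=clay('w4',.038)
save('w4c',im[180:420,130:430])"
```

```text
clay [283.8 349.3] [ 8.1 45.3] [ 0.5496 -0.0404  0.038 ]
clay [490.7 314.4] [42.3 96.6] [0.6542 0.0521 0.038 ]
clay [464.2 188.1] [24.7 29.8] [0.583  0.1105 0.038 ]
wood 6221.5 [272.1 219. ] [[276, 153], [207, 211], [244, 253], [252, 233], [268, 219], [292, 226], [307, 251], [325, 239], [323, 231], [333, 223]]
wood 1993.5 [499.   20.5] [[455, 0], [496, 41], [508, 39], [543, 0]]
5.35 [0.5046 0.029  0.1008] [ 0.5  0.8 -1.1]
```

Call:
send_rows(
  steps=[
    [0, -0.0015, 0.004, 0, -1],
    [0, -0.0015, 0.008, 0, -1],
    [0, -0.0015, 0.01, 0, -1],
    [0, -0.0015, 0.011, 0, -1],
    [0, -0.0015, 0.012, 0, -1],
    [0, -0.0015, 0.013, 0, -1],
    [0, -0.0015, 0.013, 0, -1],
    [0, -0.0015, 0.013, 0, -1],
  ],
)

```text
time: 6.15
eef_pos: [0.5021, 0.0286, 0.0865]
tcp_rot: [0.5, 0.866, -0.0, -0.0]
contact_force: [-3.5, -0.3, 1.8]
opening: 0.342
finger_force: 60.7
```

Call:
send_rows(
  steps=[
    [0, 0, 0.001, 0, -1],
    [0, 0, 0.001, 0, -1],
    [0, 0, 0.001, 0, -1],
  ],
)

```text
time: 6.45
eef_pos: [0.5022, 0.0286, 0.0855]
tcp_rot: [0.5, 0.866, -0.0, -0.0]
contact_force: [-4.0, -0.4, 3.6]
opening: 0.345
finger_force: 60.9
```

```bash
cat > dial.py <<'E'
import sys
from h import *
im,K,E,c=cam("wrist"); save(sys.argv[1],im); hsv=cv2.cvtColor(im,cv2.COLOR_RGB2HSV)
x0,y0,x1,y1=225,300,330,380
m=(cv2.inRange(hsv,(0,120,60),(8,255,255))|cv2.inRange(hsv,(173,120,60),(180,255,255)))[y0:y1,x0:x1]
p=np.argwhere(m>0)[:,::-1]+[x0,y0]
u=[ (lambda o:o)(onz(K,E,q,ctrl.get_state()["eef_pos"][2]+.036)[:2]) for q in p]
M=np.array([[-.5,.866],[.866,.5]]); t=(np.array(u)-ctrl.get_state()["eef_pos"][:2])@M.T
print(len(p),"px range",p.min(0),p.max(0),"mean",p.mean(0).round(1))
# farthest two red pixels in tool plane -> hand
c,s=t.mean(0),np.linalg.svd(t-t.mean(0))[2][0]; k=(t-c)@s; print("tool xy ends mm",(t[k.argmin()]*1e3).round(1),(t[k.argmax()]*1e3).round(1), "widths",(k<-0.3*np.ptp(k)).sum(),(k>0.3*np.ptp(k)).sum())
s=ctrl.get_state();print(s["time"],s["eef_pos"].round(4),s["contact_force"].round(1),s["wrist_torque"].round(2))
E
python3 dial.py w5
```

```text
161 px range [249 347] [281 357] mean [267.8 352. ]
tool xy ends mm [ -2.  -10.3] [1.7 0.6] widths 34 28
6.5 [0.5022 0.0286 0.0854] [-3.6  0.3  3.6] [ 0.02  0.71 -0.04]
```

Call:
send_rows(
  steps=[
    [0, 0, 0.0005, 0, -1],
    [0, 0, 0.001, 0, -1],
    [0, 0, 0.001, 0, -1],
    [0, 0, 0.001, 0, -1],
  ],
)

```text
time: 6.9
eef_pos: [0.5022, 0.0286, 0.0843]
tcp_rot: [0.5, 0.866, -0.0, -0.0]
contact_force: [-3.2, -0.4, 5.9]
opening: 0.342
finger_force: 61.0
```

```bash
python3 dial.py w6
```

```text
161 px range [250 339] [281 354] mean [268.4 346.9]
tool xy ends mm [ 4.6 -9.7] [-0.4  0.7] widths 35 27
6.95 [0.5022 0.0286 0.0844] [-4.6  0.2  4.4] [ 0.06  0.84 -0.01]
```

Call:
send_rows(
  steps=[
    [0, 0, 0.0005, 0, -1],
    [0, 0, 0.0005, 0, -1],
    [0, 0, 0.0005, 0, -1],
  ],
)

```text
time: 7.25
eef_pos: [0.5022, 0.0286, 0.0838]
tcp_rot: [0.5, 0.866, -0.0, -0.0]
contact_force: [-3.8, 0.4, 4.1]
opening: 0.345
finger_force: 61.0
```

```bash
python3 dial.py w7
```

```text
150 px range [250 339] [281 354] mean [268.8 347.2]
tool xy ends mm [ 4.5 -9.8] [-0.4  0.7] widths 32 22
7.3 [0.5022 0.0286 0.0838] [-4.6  0.1  4.8] [ 0.04  0.87 -0.01]
```

Call:
send_rows(
  steps=[
    [0, 0, 0.0005, 0, -1],
    [0, 0, 0.0005, 0, -1],
    [0, 0, 0.0005, 0, -1],
    [0, 0, 0.0005, 0, -1],
  ],
)

```text
time: 7.7
eef_pos: [0.5023, 0.0286, 0.0835]
tcp_rot: [0.5, 0.866, -0.0, -0.0]
contact_force: [-4.7, 0.4, 6.1]
opening: 0.347
finger_force: 61.2
```

```bash
python3 dial.py w8
```

```text
160 px range [250 339] [281 354] mean [268.  347.1]
tool xy ends mm [-0.4  0.6] [ 4.9 -9.5] widths 31 37
7.75 [0.5023 0.0286 0.0835] [-4.3 -0.3  5.4] [ 0.04  0.96 -0.02]
```

Call:
send_rows(
  steps=[
    [0, 0, 0.0005, 0, -1],
    [0, 0, 0.001, 0, -1],
    [0, 0, 0.001, 0, -1],
    [0, 0, 0.001, 0, -1],
  ],
)

```text
time: 8.15
eef_pos: [0.5024, 0.0286, 0.0833]
tcp_rot: [0.5, 0.866, -0.0, -0.0]
contact_force: [-6.0, 0.1, 9.1]
opening: 0.34
finger_force: 61.7
```

```bash
python3 dial.py w9
```

```text
156 px range [250 339] [281 354] mean [268.1 347. ]
tool xy ends mm [-0.4  0.7] [ 4.5 -9.7] widths 27 36
8.2 [0.5024 0.0286 0.0833] [-6.4  0.5  9.4] [ 0.1   1.32 -0.01]
```

Call:
send_rows(
  steps=[
    [0, 0, 0.0003, 0, -1],
    [0, 0, 0.0003, 0, -1],
    [0, 0, 0.0003, 0, -1],
    [0, 0, 0.0003, 0, -1],
    [0, 0, 0.0003, 0, -1],
    [0, 0, 0.0003, 0, -1],
    [0, 0, 0.0003, 0, -1],
    [0, 0, 0.0003, 0, -1],
    [0, 0, 0.0003, 0, -1],
    [0, 0, 0.0003, 0, -1],
    [0, 0, 0.0003, 0, -1],
    [0, 0, 0.0003, 0, -1],
  ],
)

```text
time: 9.4
eef_pos: [0.5024, 0.0286, 0.0832]
tcp_rot: [0.5, 0.866, -0.0, -0.0]
contact_force: [-6.5, 0.7, 11.6]
opening: 0.34
finger_force: 61.8
```

```bash
python3 dial.py w10; python3 - <<'E'
import cv2,numpy as np
s=cv2.imread("pics/w10.png"); cv2.imwrite("pics/w10c.png",cv2.resize(s[130:420,130:430],None,fx=2,fy=2))
E
```

```text
162 px range [250 338] [281 355] mean [268.3 346.9]
tool xy ends mm [ 4.5 -9.8] [-0.4  0.7] widths 36 29
9.45 [0.5024 0.0286 0.0832] [-6.7  0.8 11. ] [ 0.14  1.41 -0.02]
```

View pics/w10c.png

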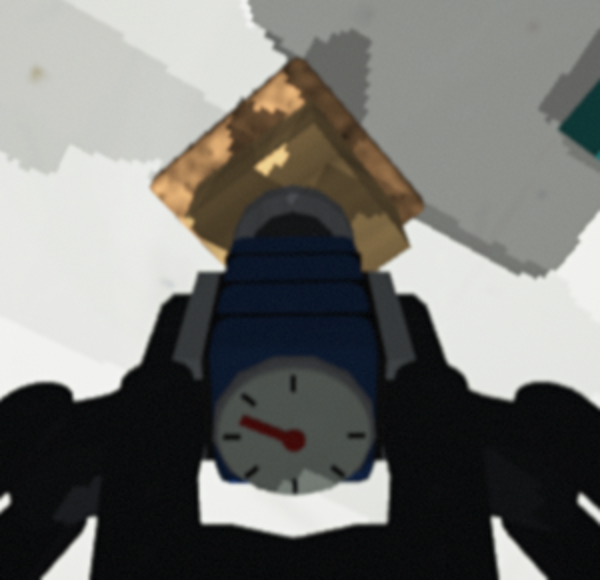

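Call:
send_rows(
  steps=[
    [0, 0, -0.003, 0, -1],
    [0, 0, -0.012, 0, -1],
    [0, 0, -0.04, 0, -1],
    [0, 0, -0.08, 0, -1],
    [0, 0, -0.097, 0, -1],
    [0, 0, -0.097, 0, -1],
    [0, 0, -0.097, 0, -1],
  ],
)

```text
time: 10.15
eef_pos: [0.5023, 0.0286, 0.1785]
tcp_rot: [0.5, 0.866, 0.0, 0.0]
contact_force: [-0.9, 0.2, -1.9]
opening: 0.342
finger_force: 60.4
```

```bash
python3 -c "
from clay import *
clay('w11',.038)"
```

```text
clay [285.9 349.3] [ 8.9 39.5] [ 0.5831 -0.0948  0.038 ]
clay [445.1 268.3] [30.6 77.1] [0.6604 0.0495 0.038 ]
clay [277.9 198.5] [19.4 20.2] [0.5012 0.0313 0.038 ]
clay [418.7 165.9] [18.6 21.4] [0.5847 0.1106 0.038 ]
wood 1058.5 [284.8 387.1] [[255, 377], [255, 394], [274, 398], [314, 391], [315, 386], [314, 377]]
wood 4750.5 [275.  190.3] [[279, 141], [226, 185], [261, 226], [288, 225], [322, 195]]
wood 3206.0 [444.   28.5] [[391, 3], [410, 27], [417, 27], [447, 57], [497, 0]]
10.2 [0.5016 0.0287 0.1774] [ 0.3  0.3 -2.2]
```

Call:
send_rows(
  steps=[
    [-0.035, -0.034, 0, 0, -1],
    [-0.07, -0.067, 0, 0, -1],
    [-0.105, -0.1, 0, 0, -1],
    [-0.14, -0.134, 0, 0, -1],
    [-0.165, -0.158, 0, 0, -1],
    [-0.183, -0.175, 0, 0, -1],
    [-0.183, -0.175, 0, 0, -1],
    [-0.183, -0.175, 0.03, 0, -1],
    [-0.183, -0.175, 0.05, 0, -1],
    [-0.183, -0.175, 0.05, 0, -1],
    [-0.183, -0.175, 0.05, 0, -1],
  ],
)

```text
time: 11.3
eef_pos: [0.4418, -0.2163, 0.1279]
tcp_rot: [0.5, 0.866, 0.0, -0.001]
contact_force: [0.2, -1.1, -0.2]
opening: 0.344
finger_force: 60.3
```

Call:
send_rows(
  steps=[
    [-0.001, 0, 0.02, 0, -1],
    [-0.001, 0, 0.04, 0, -1],
    [-0.001, 0, 0.058, 0, -1],
    [-0.001, 0, 0.064, 0, -1],
    [-0.001, 0, 0.067, 0, -1],
    [-0.001, 0, 0.069, 0, -1],
    [-0.001, 0, 0.07, 0, -1],
    [-0.001, 0, 0.07, 0, -1],
  ],
)

```text
time: 12.1
eef_pos: [0.4432, -0.2186, 0.0598]
tcp_rot: [0.5, 0.866, -0.0, 0.001]
contact_force: [0.6, -0.4, -1.1]
opening: 0.343
finger_force: 60.3
```

Call:
send_rows(
  steps=[
    [0.001, 0, 0.001, 0, -1],
    [0.001, 0, 0.002, 0, -1],
    [0.001, 0, 0.0025, 0, -1],
    [0.001, 0, 0.003, 0, -1],
    [0.001, 0, 0.003, 0, -1],
  ],
)

```text
time: 12.6
eef_pos: [0.4427, -0.2177, 0.0575]
tcp_rot: [0.5, 0.866, -0.0, -0.0]
contact_force: [-1.9, 1.8, 7.3]
opening: 0.351
finger_force: 61.4
```

Call:
send_rows(
  steps=[
    [0, 0, -0.001, 0, -1],
    [0, 0, -0.001, 0, 1],
    [0, 0, -0.001, 0, 1],
    [0, 0, -0.001, 0, 1],
    [0, 0, -0.001, 0, 1],
    [0, 0, -0.001, 0, 1],
    [0, 0, -0.03, 0, 1],
    [0, 0, -0.07, 0, 1],
    [0, 0, -0.11, 0, 1],
    [0, 0, -0.15, 0, 1],
    [0, 0, -0.18, 0, 1],
    [0, 0, -0.18, 0, 1],
  ],
)

```text
time: 13.8
eef_pos: [0.4445, -0.2191, 0.242]
tcp_rot: [0.5, 0.866, -0.001, 0.005]
contact_force: [-0.5, -0.4, -0.3]
opening: 1.002
finger_force: 0.0
```

```bash
python3 - <<'E'
from h import *
im,K,E,c=cam("wrist"); save("w12",im); s=ctrl.get_state(); print(s["time"],s["eef_pos"],s["opening"])
hsv=cv2.cvtColor(im,cv2.COLOR_RGB2HSV)
red=cv2.inRange(hsv,(0,110,110),(6,255,255))|cv2.inRange(hsv,(172,110,110),(180,255,255))
for q in cv2.findContours(red,0,2)[0]:
    if 5<cv2.contourArea(q)<200: p=q[:,0].mean(0);print(p,onz(K,E,p,.094))
a=im[100:340,160:400]
b=cv2.imread("pics/w11.png")[100:260,200:360,::-1]
save("v9",np.hstack([cv2.resize(a,(480,480)),cv2.resize(b,(320,480))]))
# cup B yaw from w3
d=cv2.cvtColor(cv2.imread("pics/w3.png"),cv2.COLOR_BGR2RGB)
E
```

```text
13.85 [ 0.44338304 -0.2182591   0.23890471] 1.0000790189578614
[278.         194.81818182] [ 0.4441 -0.2165  0.094 ]
```

```bash
python3 - <<'E'
from h import *
d=np.load("pics/w3.npz");im,K,E=d["im"],d["K"],d["E"]
P=[onz(K,E,p,.008)[:2] for p in [(292,64),(235,116),(282,171),(339,124)]]
print("coaster",np.mean(P,0),[(np.linalg.norm(P[i]-P[i-1]).round(4),np.degrees(np.arctan2(*(P[i]-P[i-1])[::-1])).round(1)) for i in range(4)])
g=cv2.cvtColor(im,cv2.COLOR_RGB2HSV)[:,:,2]
c=im[60:175,230:345]; save("cupcrop",cv2.resize(c,None,fx=4,fy=4,interpolation=cv2.INTER_CUBIC))
v=cv2.imread("pics/v9.png"); v=cv2.resize(v,(560,336)); k=cv2.imread("pics/cupcrop.png")
k=cv2.resize(k,(575,575)); o=np.zeros((575,800,3),np.uint8); o[:,:575]=k; o[:225,575:]=cv2.resize(v[:,:336],(225,225)); cv2.imwrite("pics/v10.png",o)
E
```

```text
coaster [0.499175 0.0278  ] [(np.float64(0.062), np.float64(160.8)), (np.float64(0.0624), np.float64(-109.7)), (np.float64(0.0617), np.float64(-19.7)), (np.float64(0.063), np.float64(70.0))]
```

View pics/v10.png

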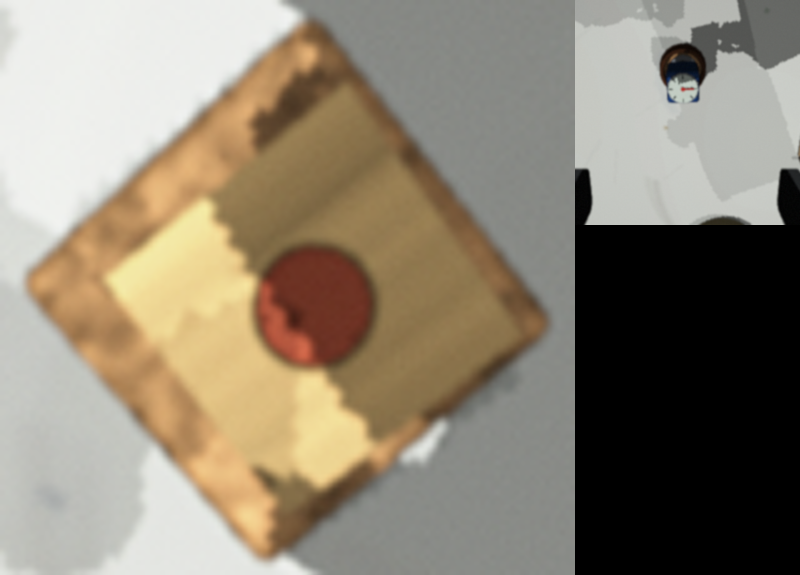

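```bash
python3 - <<'E'
from h import *
d=np.load("pics/w3.npz");K,E=d["K"],d["E"]
P=[onz(K,E,(230+x/5-.4,60+y/5-.4),.038)[:2] for x,y in [(105,278),(350,83),(520,330),(275,520)]]
print(np.mean(P,0),[(np.linalg.norm(P[i]-P[i-1]).round(4),np.degrees(np.arctan2(*(P[i]-P[i-1])[::-1])).round(1)) for i in range(4)])
E
```

```text
[0.501275 0.0303  ] [(np.float64(0.0453), np.float64(155.2)), (np.float64(0.046), np.float64(66.9)), (np.float64(0.0443), np.float64(-22.9)), (np.float64(0.0475), np.float64(-111.9))]
```

Call:
send_rows(
  steps=[
    [0.036, 0.034, 0, -8, 1],
    [0.07, 0.066, 0, -16, 1],
    [0.105, 0.1, 0, -24, 1],
    [0.14, 0.132, 0, -32, 1],
    [0.17, 0.16, 0, -37, 1],
    [0.186, 0.175, 0, -37, 1],
    [0.186, 0.175, 0.03, -37, 1],
    [0.186, 0.175, 0.06, -37, 1],
    [0.186, 0.175, 0.1, -37, 1],
    [0.186, 0.175, 0.12, -37, 1],
    [0.186, 0.175, 0.12, -37, 1],
    [0.186, 0.175, 0.12, -37, 1],
  ],
)

```text
time: 15.05
eef_pos: [0.5001, 0.0312, 0.1151]
tcp_rot: [0.199, 0.98, -0.0, -0.001]
contact_force: [-0.1, -0.1, -0.3]
opening: 1.001
finger_force: 0.0
```

```bash
python3 - <<'E'
from clay import *
clay('w13',.038); s=ctrl.get_state(); print(R.from_quat(s["tcp_rot"]).as_matrix().round(3).tolist())
E
```

```text
clay [364.7 391.1] [31.9 46.5] [0.6482 0.0417 0.038 ]
clay [427.1 291. ] [18.9 23.3] [0.5815 0.1092 0.038 ]
clay [276.9 231.4] [23.1 25.4] [0.5004 0.0309 0.038 ]
wood 7770.0 [272.4 217.7] [[312, 169], [226, 175], [234, 256], [243, 257], [245, 264], [310, 262], [317, 243]]
wood 4552.0 [532.5 159.5] [[559, 109], [506, 124], [510, 200], [518, 210], [559, 200]]
15.1 [0.5012 0.0311 0.1165] [ 0.7 -0.   0.1]
[[-0.92, 0.391, 0.0], [0.391, 0.92, -0.0], [-0.0, 0.0, -1.0]]
```

Call:
send_rows(
  steps=[
    [0, 0, 0.03, 0, 1],
    [0, 0, 0.06, 0, 1],
    [0, 0, 0.08, 0, 1],
    [0, 0, 0.09, 0, 1],
    [0, 0, 0.092, 0, 1],
    [0, 0, 0.092, 0, 1],
    [0, 0, 0.092, 0, 1],
  ],
)

```text
time: 15.8
eef_pos: [0.5022, 0.031, 0.0256]
tcp_rot: [0.199, 0.98, 0.0, 0.002]
contact_force: [-0.7, -0.3, 0.5]
opening: 0.995
finger_force: 0.0
```

Close, then lift slightly.

Call:
send_rows(
  squeeze=40,
  steps=[
    [0, 0, 0.001, 0, -1],
    [0, 0, 0.001, 0, -1],
    [0, 0, 0.001, 0, -1],
    [0, 0, 0.001, 0, -1],
    [0, 0, 0.001, 0, -1],
    [0, 0, 0.001, 0, -1],
    [0, 0, 0.001, 0, -1],
    [0, 0, 0.001, 0, -1],
  ],
)

```text
time: 16.6
eef_pos: [0.5013, 0.0311, 0.0237]
tcp_rot: [0.199, 0.98, -0.0, 0.0]
contact_force: [-0.8, 0.3, 6.0]
opening: 0.524
finger_force: 43.1
```

Call:
send_rows(
  steps=[
    [0, 0, -0.02, 0, -1],
    [0, 0, -0.06, 0, -1],
    [0, 0, -0.1, 0, -1],
    [-0.03, -0.022, -0.12, 8, -1],
    [-0.07, -0.05, -0.12, 16, -1],
    [-0.105, -0.075, -0.12, 24, -1],
    [-0.14, -0.1, -0.12, 32, -1],
    [-0.175, -0.125, -0.12, 39, -1],
    [-0.208, -0.148, -0.12, 39, -1],
    [-0.208, -0.148, -0.12, 39, -1],
    [-0.208, -0.148, -0.12, 39, -1],
    [-0.208, -0.148, -0.12, 39, -1],
  ],
)

```text
time: 17.8
eef_pos: [0.6333, -0.1851, 0.1416]
tcp_rot: [0.515, 0.857, 0.0, -0.002]
contact_force: [-0.0, 0.1, -2.0]
opening: 0.53
finger_force: 42.4
```

```bash
python3 - <<'E'
from h import *
im,K,E,c=cam("wrist"); save("w14",im); s=ctrl.get_state(); print(s["time"],s["eef_pos"],s["opening"])
hsv=cv2.cvtColor(im,cv2.COLOR_RGB2HSV)
for q in cv2.findContours(cv2.inRange(hsv,(5,40,60),(25,255,255)),0,2)[0]:
    if cv2.contourArea(q)>300:
        a=cv2.approxPolyDP(q,4,True)[:,0]; print(cv2.contourArea(q),[(tuple(map(int,p)),onz(K,E,p.astype(float),.003)[:2].tolist()) for p in a])
E
```

```text
17.85 [ 0.63344669 -0.18487657  0.14199937] 0.5315604608631989
19828.5 [((323, 160), [0.648, -0.1373]), ((288, 160), [0.6237, -0.1503]), ((287, 167), [0.6257, -0.1555]), ((275, 173), [0.6196, -0.1642]), ((272, 160), [0.6126, -0.1562]), ((236, 161), [0.588, -0.1702]), ((239, 233), [0.6169, -0.2237]), ((227, 236), [0.6091, -0.231]), ((216, 268), [0.6136, -0.2626]), ((225, 360), [0.6627, -0.3478]), ((330, 358), [0.7504, -0.2983]), ((335, 263), [0.7025, -0.2097]), ((320, 232), [0.6765, -0.1909])]
```

Call:
send_rows(
  steps=[
    [-0.003, 0, 0.03, 0, -1],
    [-0.003, 0, 0.06, 0, -1],
    [-0.003, 0, 0.09, 0, -1],
    [-0.003, 0, 0.108, 0, -1],
    [-0.003, 0, 0.116, 0, -1],
    [-0.003, 0, 0.119, 0, -1],
    [-0.003, 0, 0.12, 0, -1],
    [-0.003, 0, 0.12, 0, -1],
  ],
)

```text
time: 18.65
eef_pos: [0.6369, -0.1894, 0.0246]
tcp_rot: [0.515, 0.857, 0.0, 0.001]
contact_force: [-0.4, 0.2, -1.8]
opening: 0.532
finger_force: 42.4
```

Call:
send_rows(
  steps=[
    [0, 0, 0.002, 0, -1],
    [0, 0, 0.003, 0, -1],
    [0, 0, 0.0035, 0, -1],
    [0, 0, 0.004, 0, -1],
    [0, 0, 0.004, 0, -1],
  ],
)

```text
time: 19.15
eef_pos: [0.6359, -0.189, 0.0191]
tcp_rot: [0.515, 0.857, 0.0, 0.0]
contact_force: [-0.7, 0.5, -2.2]
opening: 0.527
finger_force: 42.4
```

Call:
send_rows(
  steps=[
    [0, 0, 0.001, 0, -1],
    [0, 0, 0.001, 0, -1],
    [0, 0, 0.001, 0, -1],
  ],
)

```text
time: 19.45
eef_pos: [0.6359, -0.189, 0.019]
tcp_rot: [0.515, 0.857, -0.0, -0.0]
contact_force: [-2.8, 0.5, 6.3]
opening: 0.528
finger_force: 43.2
```

Call:
send_rows(
  steps=[
    [0, 0, -0.001, 0, 0.5],
    [0, 0, -0.001, 0, 0.9],
    [0, 0, -0.001, 0, 1],
    [0, 0, -0.001, 0, 1],
    [0, 0, -0.001, 0, 1],
    [0, 0, -0.03, 0, 1],
    [0, 0, -0.07, 0, 1],
    [0, 0, -0.11, 0, 1],
    [0, 0, -0.15, 0, 1],
    [0, 0, -0.18, 0, 1],
    [0, 0, -0.18, 0, 1],
    [0, 0, -0.18, 0, 1],
  ],
)

```text
time: 20.65
eef_pos: [0.6361, -0.1891, 0.1987]
tcp_rot: [0.515, 0.857, 0.0, 0.001]
contact_force: [-0.5, -0.1, -0.1]
opening: 0.999
finger_force: 0.0
```

```bash
python3 - <<'E'
from clay import *
im=clay('w15',.033)
E
```

```text
clay [276.4 193.8] [17.8 18.6] [ 0.6355 -0.1897  0.033 ]
wood 1066.0 [192.5 362.5] [[180, 326], [172, 335], [188, 342], [201, 363], [188, 385], [172, 390], [176, 399], [201, 388], [213, 364], [200, 338]]
wood 4850.0 [278.  186.5] [[243, 144], [247, 229], [311, 226], [313, 168], [308, 167], [314, 145], [307, 150], [296, 146], [291, 153], [304, 149], [305, 160], [299, 162], [305, 161], [306, 168], [251, 166], [258, 159], [270, 159], [271, 145]]
20.7 [ 0.6352 -0.1887  0.1968] [-0.  -0.9 -0.7]
```

```bash
python3 -c "
from plant import ctrl
print(ctrl.sign_off())"
```

```text
the job is handed in; nothing more can be done
None
```

I handed the job in: the nearer cup (block_b, at about x 0.50, y 0.03) was the dried-out one, its pin pushed back about 4.6 mm under about 12.5 N, and it now stands within about 2 mm of the middle of the card, with the gauge back upright in its stand and the other cup left alone and untested; no verdict came back at hand-in.

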